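# Power up the desk arm

## Task

Power up the desk arm for its round, by pressing only and picking nothing up: on the power strip switch on the one socket that holds the big block-shaped power adapter, then switch on the control box with its black rocker, then press its triangular start key down and let it come back up. A rocker is switched on by pressing down its raised end, the one nearer the robot, so that it tips right over. Leave the other switches, the square and round keys, the emergency stop and the loose things alone, and do not lift or shove the control box.

Things in the scene. Friction and masses are not known exactly. Their poses are not given: they have to be found in the camera images.
- strip: white power strip, screwed down; 85 x 250 mm, top 35 mm above the table. Origin: centre of underside; y along it, z up, -x long side (rockers) faces the robot within 0.3 rad. Sockets at x +20, y +70 (left), 0 (mid), -70 mm (right), each with its rocker on its -x side. They hold the big adapter, a small black charger (32 x 30 x 30 mm high) and a round black plug (37 mm across, 34 high), any order
- adapter: the desk arm's power adapter: big black block, 78 x 50 mm and 34 mm high, standing fixed in one of the three sockets (any of them). Origin: on the strip's top, on the axis of its socket; the block runs from x -18 to +60 mm, y -25 to +25 mm in its frame, which is turned like the strip's
- sw_left (a joint): black rocker of the left socket, 30 mm along the strip's x by 20 mm wide, hinged across its middle, its middle at x -23.5 mm in the strip's frame and 38 mm above the table; joint value 0 = off (near end up) to 0.28 rad = on (near end pressed fully down); stays where it is left, needs about 4 N on the raised end
- sw_mid (a joint): black rocker of the mid socket, 30 mm along the strip's x by 20 mm wide, hinged across its middle, its middle at x -23.5 mm in the strip's frame and 38 mm above the table; joint value 0 = off (near end up) to 0.28 rad = on (near end pressed fully down); stays where it is left, needs about 4 N on the raised end
- sw_right (a joint): black rocker of the right socket, 30 mm along the strip's x by 20 mm wide, hinged across its middle, its middle at x -23.5 mm in the strip's frame and 38 mm above the table; joint value 0 = off (near end up) to 0.28 rad = on (near end pressed fully down); stays where it is left, needs about 4 N on the raised end
- sw_left_press (a point): where to press the rocker of the left socket: on top of its near half (-x end, towards the strip's free long edge), 12.5 mm from the hinge line; it stands about 41.5 mm above the table when off and 38 mm when on
- sw_mid_press (a point): where to press the rocker of the mid socket: on top of its near half (-x end, towards the strip's free long edge), 12.5 mm from the hinge line; it stands about 41.5 mm above the table when off and 38 mm when on
- sw_right_press (a point): where to press the rocker of the right socket: on top of its near half (-x end, towards the strip's free long edge), 12.5 mm from the hinge line; it stands about 41.5 mm above the table when off and 38 mm when on
- control_box: white control box of the desk arm, 130 x 200 x 45 mm, about 1.1 kg, loose on rubber feet; dark screen on top. Origin: centre of its underside; y to the left seen from the robot, z up; its -x long edge, along which rocker and keys lie, faces the robot within 0.3 rad. It may stand left or right of the strip
- power (a joint): power rocker of the control box, black, 30 mm along the box's x by 20 mm, hinged across its middle, at x -42, y -72 mm in the box's frame, its middle 48 mm above the table; joint value 0 = off (near end up) to 0.28 rad = on (near end pressed fully down); stays where it is left, needs about 4 N on the raised end
- power_press (a point): where to press the power rocker: on top of its near half (-x end, towards the box's keyed edge), 12.5 mm from the hinge line; about 51.5 mm above the table when off and 48 mm when on
- start_key (a joint): triangular grey start key, sides 27 mm, point to the right (-y of the box), the key next to the rocker, at x -44, y -18 mm in the box's frame; 0 = up, 0.004 m = fully down; springs back, 2 to 5 N
- start_key_top (a point): centre of the start key's top, 50 mm above the table when up (5 mm above the panel)
- stop_key (a joint): square grey key, 20 mm, the middle one, 45 mm left of the start key; same travel; must stay up
- home_key (a joint): round grey key, 21 mm across, 90 mm left of the start key; same travel; must stay up
- estop (a joint): emergency stop, red mushroom head 40 mm across on a yellow collar, far right corner of the control box at x +34, y -68 mm, its top 79 mm above the table; 0 = up, 0.005 m = pressed; must stay up
- mouse: black computer mouse, 100 x 60 x 34 mm, on the robot's side of the strip; origin: centre of underside (so for all loose things below)
- screwdriver: screwdriver 160 mm long, lying on the robot's side of the control box
- tape_roll: roll of paper tape lying flat, 84 mm across, 24 mm high, behind the control box
- print_post: printed foot 60 x 44 mm with an upright pin, 97 mm high, behind the strip
- print_bracket: printed U-bracket, 50 x 36 x 28 mm, between the strip and the control box
- print_fin: printed foot 55 x 36 mm with a fin, 45 mm high, between the strip and the control box, farther off
- water: closed water bottle, 62 mm across, 190 mm high, standing at the back in the middle

How it is judged (in metres and radians):
On the way, in this order (a step that is already met when the one before it is completed fails the run):
1. the socket that holds the big adapter is switched on (((y of adapter in the frame of strip above 0.035 m and value of joint sw_left above 0.2 rad) or (y of adapter in the frame of strip between -0.035 and 0.035 m and value of joint sw_mid above 0.2 rad) or (y of adapter in the frame of strip below -0.035 m and value of joint sw_right above 0.2 rad))), for 0.1 s.
2. the control box's power rocker is switched on (value of joint power above 0.2 rad), for 0.1 s.
3. the triangular start key is pressed down (value of joint start_key above 0.003 m), for 0.05 s.
At the end, for the whole second after the job is handed in: The rocker of the adapter's socket and the control box's power rocker are on (joint above 0.2 of 0.28 rad), the other two socket rockers are off (below 0.08 rad), all keys and the emergency stop are up (within 1 mm), and the control box stands at rest within 20 mm of where it was (((y of adapter in the frame of strip above 0.035 m and value of joint sw_left above 0.2 rad) or (y of adapter in the frame of strip between -0.035 and 0.035 m and value of joint sw_mid above 0.2 rad) or (y of adapter in the frame of strip below -0.035 m and value of joint sw_right above 0.2 rad)) and ((y of adapter in the frame of strip above 0.035 m and value of joint each of sw_mid, sw_right below 0.08 rad) or (y of adapter in the frame of strip between -0.035 and 0.035 m and value of joint each of sw_left, sw_right below 0.08 rad) or (y of adapter in the frame of strip below -0.035 m and value of joint each of sw_left, sw_mid below 0.08 rad)) and value of joint power above 0.2 rad and value of joint each of start_key, stop_key, home_key, estop below 0.001 m and distance of control_box from where it was at the start of the episode below 0.02 m and angle between control_box's own z axis and vertical below 0.05 rad and linear speed of control_box below 0.01 m/s); the robot touches nothing.
It fails at once if a socket without the big adapter is switched on ((y of adapter in the frame of strip above 0.035 m and value of joint any of sw_mid, sw_right above 0.14 rad) or (y of adapter in the frame of strip between -0.035 and 0.035 m and value of joint any of sw_left, sw_right above 0.14 rad) or (y of adapter in the frame of strip below -0.035 m and value of joint any of sw_left, sw_mid above 0.14 rad)).
It fails at once if the control box is switched on before its socket, or the start key is pressed before the control box is on ((value of joint power above 0.14 rad and value of joint each of sw_left, sw_mid, sw_right below 0.2 rad) or (value of joint start_key above 0.002 m and value of joint power below 0.2 rad)).
It fails at once if the square or round key or the emergency stop is pressed (value of joint any of stop_key, home_key, estop above 0.002 m).
It fails at once if the control box is shoved more than 20 mm, lifted or tipped (distance of control_box from where it was at the start of the episode above 0.02 m or height (world z) of control_box above 0.01 m or angle between control_box's own z axis and vertical above 0.1 rad).
It fails at once if a loose thing is lifted or pushed more than 30 mm (distance of any of mouse, screwdriver, tape_roll, print_post, print_bracket, print_fin, water from where it was at the start of the episode above 0.03 m).
It also fails if it takes over 51 s, if anything falls off the work surface, if the arm or the gripper's body presses on something with over 40 N, if the wrist force passes 120 N, or if a joint passes its speed limit or range.

## Robot

A 7-joint arm with a two-finger parallel gripper is mounted at the origin on the work surface. World frame = base frame: x ahead of the robot, y to its left, z up, the work surface at z = 0. Lengths are in m, angles in degrees, forces in N, time in s.
With the tool pointing down it reaches from about 0.425 to 0.875 m from the base axis. Payload 4.7 kg.
Tool frame: the origin (TCP) lies on the centre line of the jaws, within the pads' length; the fingertips stand manip.tip_reach ahead of it and the grasp point (between the pads) lies 8 mm behind it (manip.tip_reach is the distance from the TCP to the fingertips, in m); z points along the fingers, y is the line along which they close (so a half turn about z gives the same grasp; the last joint's range is limited). The gripper opens to 85 mm and grips with 20 to 120 N. Pads are 22 mm wide; open, the fingers measure 114 mm over their backs; the gripper's body (76 mm by 85 mm) begins 54 mm behind the grasp point. The pads swing forward as they close: fully open they stand 13 mm farther back than shut.
Start: joints at [67.099, 18.392, -4.016, 83.108, 1.295, 78.541, -3.26], TCP at [0.261, -0.595, 0.219] pointing down, gripper open.
Joint ranges: [-163.93, 163.93], [-17.29, 119.83], [-79.2, 71.16], [3.27, 140.29], [-89.18, 269.18], [5.43, 117.66], [-154.24, 154.24]. Speed limits (degrees/s): [147.25, 147.25, 180, 180, 180, 180, 180].

## Interface

Orientations are given as [roll, pitch, yaw] about the fixed x, y, z axes, in that order (R = Rz(yaw) Ry(pitch) Rx(roll)).
In Python, from workcell import manip gives the robot as it stands. The module is installed in compiled form; this text tells all that it offers.
- The arm moves only by the tool arm_command, never from a script. Its argument "moves" is a list of rows, each an object of numbers: "jaw": the finger opening in m, from 0 to 0.0854; "tx", "ty", "tz": the shift along the world's x, y, z in m; "wx", "wy", "wz": the turn, a rotation vector about the world's x, y, z in rad. In form: [{"jaw": .., "tx": .., "ty": .., "tz": .., "wx": .., "wy": .., "wz": ..}, ...]. A call has 1 to 8 rows; each row is the pose to reach, as a shift and turn from the pose commanded when the call began; what a row does not reach only later rows make up. A row lasts 1/12 s, in which the tool goes at most 41.7 mm and 7.16 degrees, less where a joint would pass 70% of its speed; a pose out of reach is approached as far as the arm can. A call with a gripper value outside its range is refused whole. The fingers move at their own pace and stop on an object; the grip force is fixed at half the most. Time passes only in rows, so rows that repeat a pose let the fingers close. It gives the time, the measured TCP pose, the force, the opening and the grip force at its end, in the units of the state.
- manip.state(): the state, without advancing time (a new reading comes with each control period).
- manip.grab_frame(name): name is "scene" or "side" or "wrist"; returns a dict with "pixels" (384x512x3 uint8, red, green, blue), "intrinsics" (3x3 intrinsics, pixels), "xyz" and "orientation" of the camera in the world; the wrist camera has in their place "tool_from_camera" (4x4, takes a point from camera to tool coordinates, whose origin is the TCP and whose axes are the flange's). Camera axes: x right, y up, looking along -z (the intrinsics and any distortion apply to the point x, -y, -z); pixel columns grow to the right and rows downward; lengths in m; the calibration is good to about 2 mm. A picture is of the moment at which its call begins: read the wrist's pose just before it. There is no depth.
- manip.hand_in(): hands the job in; it is judged then, once.
The state is a dict: "t": time; "joint_positions": joint angles; "joint_velocities": joint speeds; "effort": joint torques, N m; "tcp_pos": TCP position; "ee_rot": TCP orientation; "ft_force": force on the tool from outside, world axes, zero at the start; "torque": the same for the moment, N m; "finger_gap": finger opening in m; "grasp_force": force on a finger pad.
Only numpy, scipy, OpenCV 4.12 (cv2) and the standard library are available. Lean on these libraries where they do the work, as an engineer would, in place of code of your own. Each camera call takes 0.05 s, during which the arm holds its last target. There are 200 camera calls.

## Working session

There is one attempt and no reset: what is moved stays moved. The work goes in short steps, Python scripts to look and compute and a tool call to move; the robot and the scene stay as the last step left them, time stands still between calls to the robot, and variables do not carry over. Pictures are saved under pics/ and viewed, at most 10 in all, crops included, and the job is handed in when it is done.

Besides the shell and the picture viewer there is one more tool, called as name(argument=value, ...) on one line, values as JSON. arm_command: Moves the arm, as the interface text tells. Its arguments: {"type":"object","properties":{"moves":{"type":"array"}},"required":["moves"]}

```bash
mkdir -p pics
cat > h.py <<'E'
import numpy as np, cv2, json
from workcell import manip
from scipy.spatial.transform import Rotation as R
def snap(n,f):
    s=manip.state(); d=manip.grab_frame(n)
    cv2.imwrite(f'pics/{f}.png',d['pixels'][:,:,::-1])
    K=np.array(d['intrinsics'])
    if n=='wrist':
        T=np.eye(4);T[:3,:3]=R.from_euler('xyz',s['ee_rot'],degrees=True).as_matrix();T[:3,3]=s['tcp_pos']
        T=T@np.array(d['tool_from_camera'])
    else:
        T=np.eye(4);o=np.array(d['orientation'])
        T[:3,:3]=o if o.shape==(3,3) else R.from_euler('xyz',o,degrees=True).as_matrix();T[:3,3]=d['xyz']
    np.savez(f'pics/{f}.npz',K=K,T=T); return d
def ray(f,u,v,z):
    c=np.load(f'pics/{f}.npz');K,T=c['K'],c['T']
    p=np.linalg.inv(K)@[u,v,1]; d=T[:3,:3]@[p[0],-p[1],-p[2]]
    o=T[:3,3]; return o+d*(z-o[2])/d[2]
def proj(f,P):
    c=np.load(f'pics/{f}.npz');K,T=c['K'],c['T']
    q=T[:3,:3].T@(np.array(P)-T[:3,3]); q=K@[q[0],-q[1],-q[2]]; return q[:2]/q[2]
E
python3 - <<'E'
from h import *
print(manip.state(), manip.tip_reach)
for n in('scene','side'):
    d=snap(n,n+'0'); print({k:v for k,v in d.items() if k!='pixels'})
E
```

```text
{'t': 0.0, 'joint_positions': array([67.09934395, 18.44042199, -4.01813518, 83.17571916,  1.29484577,
       78.54185192, -3.25967694]), 'joint_velocities': array([ 0.00382208, -0.02900005,  0.02203301,  0.04727505,  0.01072235,
       -0.02963966, -0.04088704]), 'effort': array([ 1.21094774e-03, -4.93588722e+01, -3.81756825e-01, -3.14332509e+01,
        1.28349150e-02,  1.14235273e-02, -5.67101233e-05]), 'tcp_pos': array([ 0.26110164, -0.59462217,  0.21740129]), 'ee_rot': array([-1.79887257e+02,  4.87234252e-03,  2.37131918e+01]), 'ft_force': array([-0.0759108 ,  0.31295474,  0.92382434]), 'torque': array([-0.01530816,  0.00327531,  0.01996869]), 'grasp_force': 0.0, 'finger_gap': 0.08578877721128374} 0.011
{'intrinsics': array([[424.64627221,   0.        , 254.716842  ],
       [  0.        , 424.64627221, 181.60598129],
       [  0.        ,   0.        ,   1.        ]]), 'xyz': array([1.32239208, 0.05615394, 0.59106443]), 'orientation': array([56.480992  , -0.4864344 , 95.40038704])}
{'intrinsics': array([[451.57765349,   0.        , 260.70451815],
       [  0.        , 451.57765349, 190.32197931],
       [  0.        ,   0.        ,   1.        ]]), 'xyz': array([0.20411614, 0.99877032, 0.83818996]), 'orientation': array([ 5.41445822e+01,  4.18324917e-02, -1.59859227e+02])}
```

View pics/scene0.png

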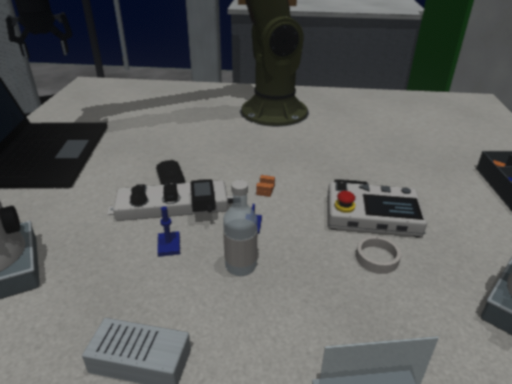

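View pics/side0.png

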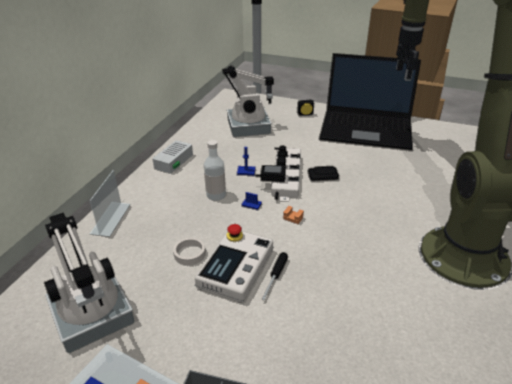

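The scene view shows the strip at (115-230, 180-218), with the adapter at its right end (205,195), which is +y and so the left socket. The control box is at (330-423, 183-233). In the side view the strip is at (285,170) and the box at (237,268). I'll enlarge both from the side view.

Run:
```python
import cv2
a=cv2.imread('pics/side0.png'); b=a[140:210,230:330]; c=a[215:305,190:300]
b=cv2.resize(b,(800,560),interpolation=cv2.INTER_CUBIC);cv2.imwrite('pics/c1.png',b)
cv2.imwrite('pics/c2.png',cv2.resize(c,(715,585),interpolation=cv2.INTER_CUBIC))
from h import *
# rough: box corners at top z=.045 ; strip corners top
for u,v in((247,235),(273,242),(198,278),(240,292)): print('box',ray('side0',u,v,.045))
for u,v in((301,150),(299,192)): print('strip',ray('side0',u,v,.035))
for u,v in((115,218),(118,187),(230,210)): print('stripscene',ray('scene0',u,v,.035))
```

```text
box [0.54724931 0.16984401 0.045     ]
box [0.47403872 0.17203744 0.045     ]
box [0.59995234 0.35166542 0.045     ]
box [0.49037119 0.35743236 0.045     ]
strip [ 0.53835607 -0.31626977  0.035     ]
strip [ 0.47572192 -0.07604671  0.035     ]
stripscene [ 0.6544976  -0.29561419  0.035     ]
stripscene [ 0.5424805  -0.33082893  0.035     ]
stripscene [ 0.60198577 -0.06064245  0.035     ]
```

View pics/c1.png

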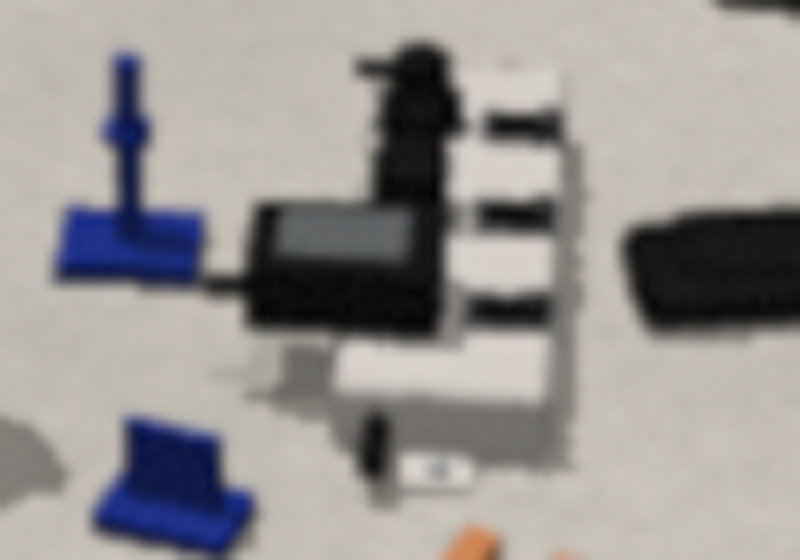

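View pics/c2.png

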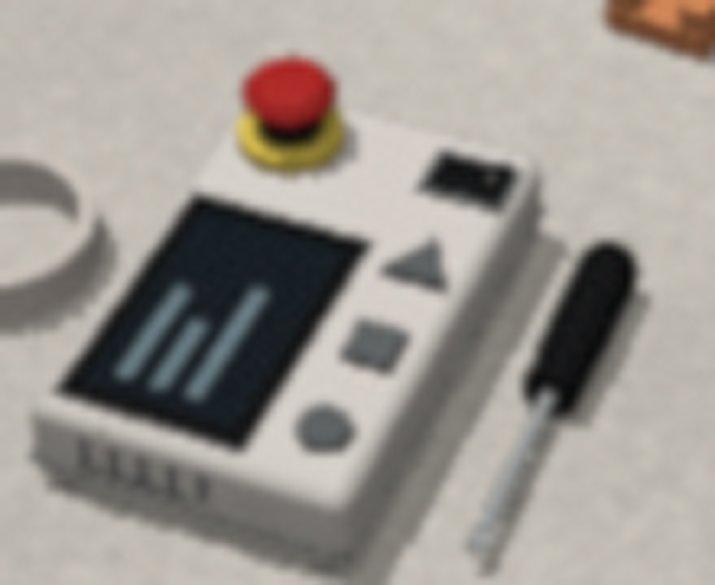

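Confirmed: the adapter is in the socket nearest the side camera, which is +y, the left one. Its rocker is at crop (508,310). On the box, the rocker is at (468,180), the triangle at (420,268), the square at (375,347) and the circle at (325,430).

```bash
cat > m.py <<'E'
from h import *
def fit(L,W):  # 2D rigid fit local->world
    L=np.array(L,float);W=np.array(W)[:,:2];a=L-L.mean(0);b=W-W.mean(0)
    th=np.arctan2((a[:,0]*b[:,1]-a[:,1]*b[:,0]).sum(),(a*b).sum())
    M=np.array([[np.cos(th),-np.sin(th)],[np.sin(th),np.cos(th)]]);t=W.mean(0)-M@L.mean(0)
    print('yaw',np.degrees(th),'origin',t.round(4),'res mm',(((L@M.T+t)-W)*1e3).round(1).tolist()); return lambda p:(M@p+t).round(4)
E
python3 - <<'E'
from m import *
s=lambda u,v,z:ray('side0',230+u/8-.4,140+v/8-.4,z); b=lambda u,v,z:ray('side0',190+u/6.5-.4,215+v/6.5-.4,z)
f=fit([(-.0235,-.07),(-.0235,0),(-.0235,.07),(-.0425,.125)],[s(522,124,.039),s(516,215,.039),s(508,310,.039),s(548,400,.035)])
print('press left',f([-.036,.07]))
f=fit([(-.042,-.072),(-.044,-.018),(-.044,.027),(-.044,.072),(.034,-.068)],[b(468,180,.048),b(420,268,.05),b(375,347,.05),b(325,430,.05),b(290,85,.079)])
print('power',f([-.0545,-.072]),'start',f([-.044,-.018]))
E
```

```text
yaw 14.096524679194392 origin [ 0.5524 -0.1966] res mm [[-0.3, -0.1], [0.7, -1.1], [0.5, -0.1], [-1.0, 1.3]]
press left [ 0.5005 -0.1375]
yaw -1.6721783825802035 origin [0.5437 0.2577] res mm [[-0.6, 0.7], [-0.5, -0.1], [-0.1, 0.2], [-0.6, 0.8], [1.8, -1.6]]
power [0.4871 0.1873] start [0.4992 0.241 ]
```

Run:
```python
from h import *
for u,v in((322,140),(410,150),(330,112),(412,118)): print(ray('side0',u,v,0).round(3))
for u,v in((332,57),(415,62)): print(ray('side0',u,v,.2).round(3))
```

```text
[ 0.499 -0.471  0.   ]
[ 0.183 -0.509  0.   ]
[ 0.525 -0.712  0.   ]
[ 0.199 -0.773  0.   ]
[ 0.555 -0.801  0.2  ]
[ 0.233 -0.858  0.2  ]
```

arm_command(moves=[{"jaw": 0,"tx": 0.017,"ty": 0.034,"tz": 0,"wz": -0.02},{"jaw": 0,"tx": 0.034,"ty": 0.068,"tz": 0,"wz": -0.04},{"jaw": 0,"tx": 0.051,"ty": 0.101,"tz": 0,"wz": -0.06},{"jaw": 0,"tx": 0.068,"ty": 0.135,"tz": 0,"wz": -0.08},{"jaw": 0,"tx": 0.085,"ty": 0.169,"tz": 0,"wz": -0.1},{"jaw": 0,"tx": 0.102,"ty": 0.203,"tz": 0,"wz": -0.12},{"jaw": 0,"tx": 0.119,"ty": 0.236,"tz": 0,"wz": -0.14},{"jaw": 0,"tx": 0.136,"ty": 0.27,"tz": 0,"wz": -0.168}])

```text
$.moves[0]: bad value
```

arm_command(moves=[{"jaw": 0,"tx": 0.017,"ty": 0.03,"tz": -0.01},{"jaw": 0,"tx": 0.034,"ty": 0.06,"tz": -0.02},{"jaw": 0,"tx": 0.051,"ty": 0.09,"tz": -0.03},{"jaw": 0,"tx": 0.068,"ty": 0.12,"tz": -0.04},{"jaw": 0,"tx": 0.085,"ty": 0.15,"tz": -0.05},{"jaw": 0,"tx": 0.1,"ty": 0.18,"tz": -0.06},{"jaw": 0,"tx": 0.104,"ty": 0.187,"tz": -0.07},{"jaw": 0,"tx": 0.104,"ty": 0.187,"tz": -0.07}])

```text
$.moves[0]: bad value
```

Run:
```python
from m import *
s=manip.state();print(s['t'],s['tcp_pos'],s['ee_rot'],s['finger_gap'],s['ft_force'])
snap('wrist','w1')
for x in(-.036,-.0235):
  for y in(-.07,0,.07):
    th=np.radians(14.1);print(x,y,proj('w1',[.5524+x*np.cos(th)-y*np.sin(th),-.1966+x*np.sin(th)+y*np.cos(th),.04]))
```

```text
0.1 [ 0.26109308 -0.59468286  0.21753644] [-1.79901178e+02  6.33650852e-03  2.37103544e+01] 0.08567387438007874 [-0.22829497 -0.41201607  0.41700736]
-0.036 -0.07 [ -14.88706475 -375.98108253]
-0.036 0 [-123.01455784 -401.98302665]
-0.036 0.07 [-234.70443561 -428.84163473]
-0.0235 -0.07 [ -16.60461475 -403.79310621]
-0.0235 0 [-126.72226409 -430.72572035]
-0.0235 0.07 [-240.53479436 -458.56202979]
```

View pics/w1.png

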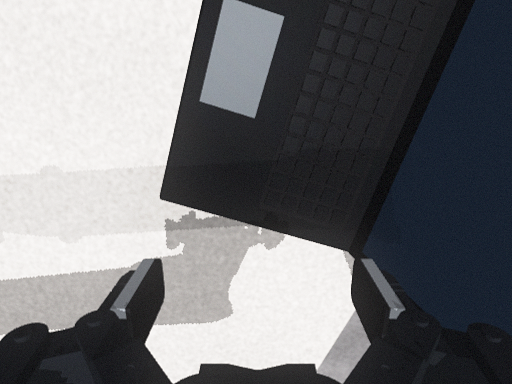

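The moves were refused and the arm hasn't moved, so the view shows only the laptop. I'll send all seven keys in every row.

arm_command(moves=[{"jaw": 0.0,"tx": 0.017,"ty": 0.034,"tz": 0.0,"wx": 0.0,"wy": 0.0,"wz": -0.02},{"jaw": 0.0,"tx": 0.034,"ty": 0.068,"tz": 0.0,"wx": 0.0,"wy": 0.0,"wz": -0.04},{"jaw": 0.0,"tx": 0.051,"ty": 0.101,"tz": 0.0,"wx": 0.0,"wy": 0.0,"wz": -0.06},{"jaw": 0.0,"tx": 0.068,"ty": 0.135,"tz": 0.0,"wx": 0.0,"wy": 0.0,"wz": -0.08},{"jaw": 0.0,"tx": 0.085,"ty": 0.169,"tz": 0.0,"wx": 0.0,"wy": 0.0,"wz": -0.1},{"jaw": 0.0,"tx": 0.102,"ty": 0.203,"tz": 0.0,"wx": 0.0,"wy": 0.0,"wz": -0.12},{"jaw": 0.0,"tx": 0.119,"ty": 0.236,"tz": 0.0,"wx": 0.0,"wy": 0.0,"wz": -0.14},{"jaw": 0.0,"tx": 0.136,"ty": 0.27,"tz": 0.0,"wx": 0.0,"wy": 0.0,"wz": -0.168}])

```text
t: 0.82
tcp_pos: [0.3976, -0.3234, 0.2184]
ee_rot: [180.0, 0.0, 14.0]
ft_force: [0.3, -0.6, 0.2]
finger_gap: -0.0001
grasp_force: 0.0
```

arm_command(moves=[{"jaw": 0.0,"tx": 0.017,"ty": 0.03,"tz": -0.01,"wx": 0.0,"wy": 0.0,"wz": 0.0},{"jaw": 0.0,"tx": 0.034,"ty": 0.06,"tz": -0.02,"wx": 0.0,"wy": 0.0,"wz": 0.0},{"jaw": 0.0,"tx": 0.051,"ty": 0.09,"tz": -0.03,"wx": 0.0,"wy": 0.0,"wz": 0.0},{"jaw": 0.0,"tx": 0.068,"ty": 0.12,"tz": -0.04,"wx": 0.0,"wy": 0.0,"wz": 0.0},{"jaw": 0.0,"tx": 0.085,"ty": 0.15,"tz": -0.05,"wx": 0.0,"wy": 0.0,"wz": 0.0},{"jaw": 0.0,"tx": 0.1,"ty": 0.18,"tz": -0.06,"wx": 0.0,"wy": 0.0,"wz": 0.0},{"jaw": 0.0,"tx": 0.103,"ty": 0.186,"tz": -0.07,"wx": 0.0,"wy": 0.0,"wz": 0.0},{"jaw": 0.0,"tx": 0.103,"ty": 0.186,"tz": -0.07,"wx": 0.0,"wy": 0.0,"wz": 0.0}])

```text
t: 1.48
tcp_pos: [0.4999, -0.1355, 0.1464]
ee_rot: [-179.8, 0.1, 14.4]
ft_force: [-1.3, -0.3, -0.4]
finger_gap: 0.0001
grasp_force: 0.0
```

Run:
```python
from m import *
s=manip.state();print(s['t'],s['tcp_pos'],s['ee_rot'],s['finger_gap'],s['ft_force'])
snap('wrist','w2')
for x in(-.036,-.0235):
  for y in(-.07,0,.07):
    th=np.radians(14.1);print(x,y,proj('w2',[.5524+x*np.cos(th)-y*np.sin(th),-.1966+x*np.sin(th)+y*np.cos(th),.04]))
print('tip',proj('w2',s['tcp_pos']-[0,0,.011]))
```

```text
1.4833 [ 0.49991032 -0.13546126  0.14644842] [-1.79831443e+02  1.46970995e-01  1.44319687e+01] 5.842656306767805e-05 [-1.29353431 -0.31529328 -0.35432732]
-0.036 -0.07 [428.43865017 191.97261092]
-0.036 0 [344.37969544 191.42382212]
-0.036 0.07 [260.38705875 190.87546628]
-0.0235 -0.07 [431.0501264  177.47627165]
-0.0235 0 [345.75107963 176.92519859]
-0.0235 0.07 [260.52032083 176.3745667 ]
tip [257.59527132 242.71902014]
```

View pics/w2.png

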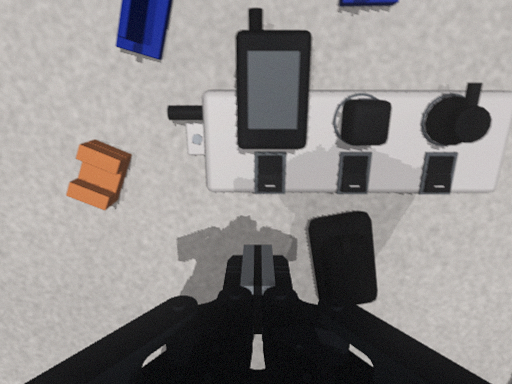

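The left rocker is at (270,172), mid at (354,172) and right at (438,172). The adapter sits on the left socket. I'll fit the strip from this closer view.

Run:
```python
from m import *
r=lambda u,v,z:ray('w2',u,v,z)
f=fit([(-.0235,-.07),(-.0235,0),(-.0235,.07)],[r(438,172,.039),r(354,172,.039),r(270,172,.039)])
print('press left',f([-.036,.07]))
print(r(270,191,.042),r(210,190,.035),r(500,190,.035),r(205,92,.035))
# other check: scene image of rockers/strip corner
print('scene pred strip far corners',proj('scene0',[*f([.0425,-.125]),.035]),proj('scene0',[*f([.0425,.125]),.035]),proj('scene0',[*f([-.0425,-.125]),.035]))
```

```text
yaw 14.47982743310754 origin [ 0.5578 -0.2019] res mm [[0.3, -1.1], [-0.0, 0.0], [-0.3, 1.1]]
press left [ 0.5054 -0.1431]
[ 0.50292935 -0.14503534  0.042     ] [ 0.48894519 -0.09627074  0.035     ] [ 0.55042252 -0.33412557  0.035     ] [ 0.56574965 -0.07627195  0.035     ]
scene pred strip far corners [111.59915741 210.45070376] [227.93339314 200.39084856] [115.98221428 188.24352539]
```

arm_command(moves=[{"jaw": 0.0,"tx": 0.005,"ty": -0.006,"tz": -0.03,"wx": 0.0,"wy": 0.0,"wz": 0.0},{"jaw": 0.0,"tx": 0.005,"ty": -0.006,"tz": -0.06,"wx": 0.0,"wy": 0.0,"wz": 0.0},{"jaw": 0.0,"tx": 0.005,"ty": -0.006,"tz": -0.075,"wx": 0.0,"wy": 0.0,"wz": 0.0},{"jaw": 0.0,"tx": 0.005,"ty": -0.006,"tz": -0.075,"wx": 0.0,"wy": 0.0,"wz": 0.0},{"jaw": 0.0,"tx": 0.005,"ty": -0.006,"tz": -0.075,"wx": 0.0,"wy": 0.0,"wz": 0.0}])

```text
t: 1.95
tcp_pos: [0.5045, -0.147, 0.0736]
ee_rot: [180.0, 0.1, 13.9]
ft_force: [0.1, -0.1, 0.5]
finger_gap: -0.0001
grasp_force: 0.0
```

Run:
```python
from m import *
s=manip.state();print(s['t'],s['tcp_pos'],s['ee_rot'],s['ft_force'])
snap('wrist','w3')
```

```text
1.95 [ 0.50447235 -0.14704673  0.07358858] [1.79999097e+02 7.71234428e-02 1.39253322e+01] [ 0.0649468  -0.09176167  0.50506176]
```

View pics/w3.png

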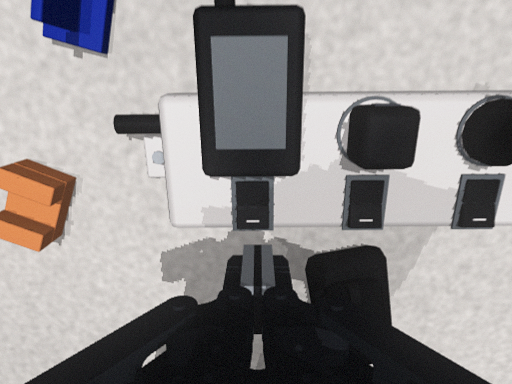

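Left rocker now at (252,203), near end row 228; mid at (365,203). The fingers line up with it.

Run:
```python
from m import *
r=lambda u,v,z:ray('w3',u,v,z)
f=fit([(-.0235,-.07),(-.0235,0),(-.0235,.07)],[r(479,203,.039),r(366,203,.039),r(253,203,.039)])
print('press left',f([-.036,.07]), r(253,228,.042))
s=manip.state();print(s['tcp_pos'],s['ee_rot'],s['joint_velocities'].round(1))
```

```text
yaw 13.933734844189985 origin [ 0.5579 -0.2021] res mm [[0.2, -0.9], [-0.0, 0.0], [-0.2, 0.9]]
press left [ 0.5061 -0.1428] [ 0.50357572 -0.144372    0.042     ]
[ 0.50564232 -0.14691103  0.07471892] [ 1.79926350e+02 -4.74634351e-02  1.39551491e+01] [-0.3 -1.  -0.8 -1.  -0.1 -0.2 -0. ]
```

arm_command(moves=[{"jaw": 0.0,"tx": 0.0,"ty": 0.003,"tz": -0.008,"wx": 0.0,"wy": 0.0,"wz": 0.0},{"jaw": 0.0,"tx": 0.0,"ty": 0.003,"tz": -0.015,"wx": 0.0,"wy": 0.0,"wz": 0.0},{"jaw": 0.0,"tx": 0.0,"ty": 0.003,"tz": -0.02,"wx": 0.0,"wy": 0.0,"wz": 0.0},{"jaw": 0.0,"tx": 0.0,"ty": 0.003,"tz": -0.022,"wx": 0.0,"wy": 0.0,"wz": 0.0},{"jaw": 0.0,"tx": 0.0,"ty": 0.003,"tz": -0.022,"wx": 0.0,"wy": 0.0,"wz": 0.0}])

```text
t: 2.42
tcp_pos: [0.5049, -0.142, 0.051]
ee_rot: [-180.0, 0.1, 14.1]
ft_force: [-0.3, -0.3, -0.3]
finger_gap: -0.0001
grasp_force: 0.0
```

arm_command(moves=[{"jaw": 0.0,"tx": 0.0,"ty": 0.0,"tz": -0.002,"wx": 0.0,"wy": 0.0,"wz": 0.0},{"jaw": 0.0,"tx": 0.0,"ty": 0.0,"tz": -0.004,"wx": 0.0,"wy": 0.0,"wz": 0.0},{"jaw": 0.0,"tx": 0.0,"ty": 0.0,"tz": -0.004,"wx": 0.0,"wy": 0.0,"wz": 0.0}])

```text
t: 2.67
tcp_pos: [0.5052, -0.1421, 0.0473]
ee_rot: [-180.0, 0.0, 14.1]
ft_force: [-0.1, 0.2, -0.3]
finger_gap: -0.0
grasp_force: 0.0
```

Run:
```python
from m import *
snap('wrist','w4'); d=cv2.imread('pics/w4.png')[130:330,150:420]
cv2.imwrite('pics/c4.png',cv2.resize(d,(756,560),interpolation=cv2.INTER_CUBIC))
```

```text
(no output)
```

View pics/c4.png

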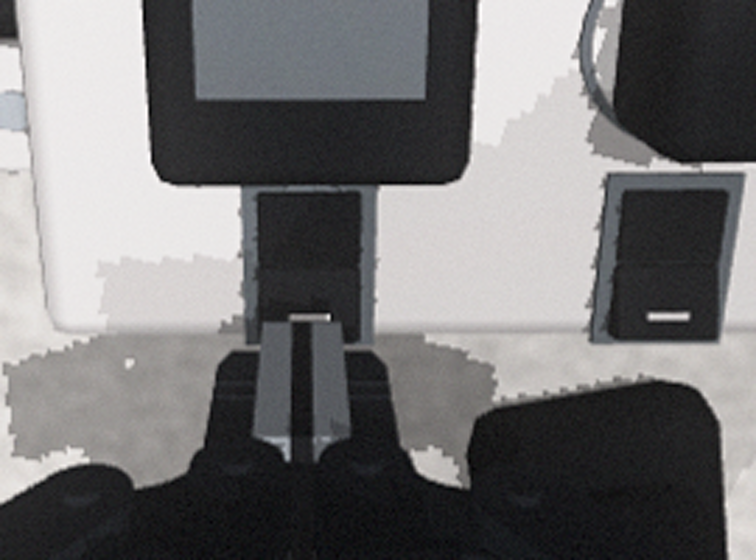

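The fingertips' front edge is at crop row 322, about v=245. It overlaps the near end of the still-raised left rocker (near end at crop row 340), with no contact yet. I'll work out how far down the tip really reaches.

Run:
```python
from m import *
s=manip.state();M=R.from_euler('xyz',s['ee_rot'],degrees=True).as_matrix();p=s['tcp_pos'];print(p,s['ft_force'],manip.tip_reach)
for dx in(0,.005,.011):
  for dz in(-.01,0,.005,.011): print(dx,dz,proj('w4',p+M@[dx,0,dz]).round(1),[proj('w4',p+M@[dx,y,dz])[0].round(0) for y in(-.011,.011)])
c=np.load('pics/w4.npz')['T'];print(M.T@(c[:3,3]-p), (M.T@c[:3,:3]).round(2))
```

```text
[ 0.50528944 -0.14215016  0.04743403] [-0.52669705  0.18263214 -0.29410695] 0.011
0 -0.01 [257.6 261.8] [np.float64(235.0), np.float64(280.0)]
0 0 [257.6 252.2] [np.float64(237.0), np.float64(279.0)]
0 0.005 [257.6 247.8] [np.float64(237.0), np.float64(278.0)]
0 0.011 [257.6 242.8] [np.float64(238.0), np.float64(277.0)]
0.005 -0.01 [257.6 252.8] [np.float64(235.0), np.float64(280.0)]
0.005 0 [257.6 243.6] [np.float64(237.0), np.float64(279.0)]
0.005 0.005 [257.6 239.4] [np.float64(237.0), np.float64(278.0)]
0.005 0.011 [257.6 234.6] [np.float64(238.0), np.float64(278.0)]
0.011 -0.01 [257.7 241.8] [np.float64(235.0), np.float64(280.0)]
0.011 0 [257.6 233.1] [np.float64(236.0), np.float64(279.0)]
0.011 0.005 [257.6 229.1] [np.float64(237.0), np.float64(278.0)]
0.011 0.011 [257.6 224.6] [np.float64(238.0), np.float64(278.0)]
[ 8.23061436e-02 -9.30314098e-05 -1.54058264e-01] [[-0.    0.95  0.32]
 [ 1.   -0.    0.  ]
 [ 0.    0.32 -0.95]]
```

arm_command(moves=[{"jaw": 0.0,"tx": 0.0,"ty": 0.0,"tz": -0.001,"wx": 0.0,"wy": 0.0,"wz": 0.0},{"jaw": 0.0,"tx": 0.0,"ty": 0.0,"tz": -0.003,"wx": 0.0,"wy": 0.0,"wz": 0.0},{"jaw": 0.0,"tx": 0.0,"ty": 0.0,"tz": -0.003,"wx": 0.0,"wy": 0.0,"wz": 0.0}])

```text
t: 2.97
tcp_pos: [0.5051, -0.1421, 0.0442]
ee_rot: [-180.0, 0.0, 14.1]
ft_force: [0.0, 0.6, 0.2]
finger_gap: 0.0003
grasp_force: 0.0
```

arm_command(moves=[{"jaw": 0.0,"tx": 0.0,"ty": 0.0,"tz": -0.001,"wx": 0.0,"wy": 0.0,"wz": 0.0},{"jaw": 0.0,"tx": 0.0,"ty": 0.0,"tz": -0.003,"wx": 0.0,"wy": 0.0,"wz": 0.0},{"jaw": 0.0,"tx": 0.0,"ty": 0.0,"tz": -0.003,"wx": 0.0,"wy": 0.0,"wz": 0.0}])

```text
t: 3.22
tcp_pos: [0.5051, -0.1421, 0.0412]
ee_rot: [-180.0, 0.0, 14.1]
ft_force: [0.0, 0.4, 0.6]
finger_gap: 0.0001
grasp_force: 0.0
```

Run:
```python
from m import *
snap('wrist','w5');snap('side','s5')
a=cv2.imread('pics/w5.png')[130:300,170:370]; b=cv2.imread('pics/s5.png')[130:200,255:335]
I=cv2.INTER_CUBIC
a=cv2.resize(a,(400,340),interpolation=I);b=cv2.resize(b,(400,350),interpolation=I)
m=np.zeros((350,800,3),np.uint8);m[:340,:400]=a;m[:,400:]=b;cv2.imwrite('pics/m5.png',m)
s=manip.state();p=s['tcp_pos']
for dz in(-.015,0,.011):
  q=proj('s5',p-[0,0,dz]);print(dz,q,(q-[255,130])*5+[400,0])
```

```text
-0.015 [296.15480981 172.83465843] [605.77404903 214.17329213]
0 [295.93877423 176.81226471] [604.69387117 234.06132355]
0.011 [295.78204092 179.69800904] [603.91020458 248.49004522]
```

View pics/m5.png

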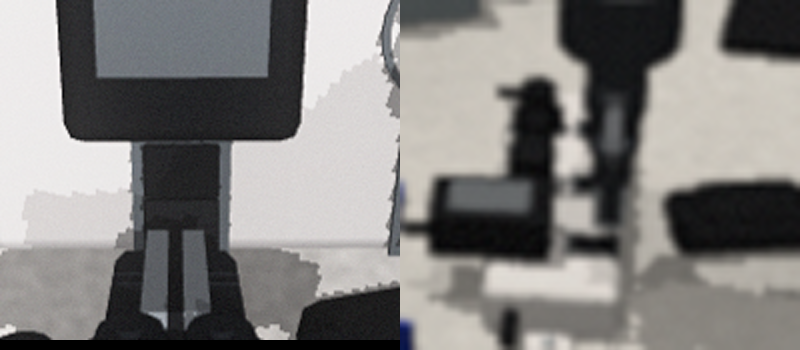

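The wrist half shows the finger edge still hiding only the near end of the rocker. In the side half the fingertip at (608,222) stands about 15 mm above the rocker's near end at (615,245). So with the jaws shut the tips really end about 15 mm behind the TCP, and I'll descend under force watch.

arm_command(moves=[{"jaw": 0.0,"tx": 0.0,"ty": 0.0,"tz": -0.003,"wx": 0.0,"wy": 0.0,"wz": 0.0},{"jaw": 0.0,"tx": 0.0,"ty": 0.0,"tz": -0.006,"wx": 0.0,"wy": 0.0,"wz": 0.0},{"jaw": 0.0,"tx": 0.0,"ty": 0.0,"tz": -0.009,"wx": 0.0,"wy": 0.0,"wz": 0.0},{"jaw": 0.0,"tx": 0.0,"ty": 0.0,"tz": -0.009,"wx": 0.0,"wy": 0.0,"wz": 0.0}])

```text
t: 3.65
tcp_pos: [0.5047, -0.142, 0.0317]
ee_rot: [-180.0, 0.1, 14.1]
ft_force: [0.7, -1.0, 0.5]
finger_gap: 0.0003
grasp_force: 0.0
```

arm_command(moves=[{"jaw": 0.0,"tx": 0.0,"ty": 0.0,"tz": -0.002,"wx": 0.0,"wy": 0.0,"wz": 0.0},{"jaw": 0.0,"tx": 0.0,"ty": 0.0,"tz": -0.003,"wx": 0.0,"wy": 0.0,"wz": 0.0},{"jaw": 0.0,"tx": 0.0,"ty": 0.0,"tz": -0.003,"wx": 0.0,"wy": 0.0,"wz": 0.0}])

```text
t: 3.9
tcp_pos: [0.5053, -0.1421, 0.0294]
ee_rot: [-180.0, 0.0, 14.1]
ft_force: [-0.1, -0.8, 0.3]
finger_gap: 0.0
grasp_force: 0.1
```

arm_command(moves=[{"jaw": 0.0,"tx": 0.0,"ty": 0.0,"tz": -0.001,"wx": 0.0,"wy": 0.0,"wz": 0.0},{"jaw": 0.0,"tx": 0.0,"ty": 0.0,"tz": -0.002,"wx": 0.0,"wy": 0.0,"wz": 0.0},{"jaw": 0.0,"tx": 0.0,"ty": 0.0,"tz": -0.002,"wx": 0.0,"wy": 0.0,"wz": 0.0}])

```text
t: 4.15
tcp_pos: [0.5051, -0.1423, 0.0277]
ee_rot: [180.0, 0.0, 14.1]
ft_force: [-1.5, 0.1, 3.6]
finger_gap: -0.0002
grasp_force: 1.7
```

Contact (3.6 N) at TCP z 0.028, so the tip is about 14 mm behind the TCP. Now I'll press it over.

arm_command(moves=[{"jaw": 0.0,"tx": 0.0,"ty": 0.0,"tz": -0.002,"wx": 0.0,"wy": 0.0,"wz": 0.0},{"jaw": 0.0,"tx": 0.0,"ty": 0.0,"tz": -0.004,"wx": 0.0,"wy": 0.0,"wz": 0.0},{"jaw": 0.0,"tx": 0.0,"ty": 0.0,"tz": -0.004,"wx": 0.0,"wy": 0.0,"wz": 0.0},{"jaw": 0.0,"tx": 0.0,"ty": 0.0,"tz": -0.004,"wx": 0.0,"wy": 0.0,"wz": 0.0}])

```text
t: 4.48
tcp_pos: [0.5051, -0.1424, 0.0251]
ee_rot: [180.0, 0.1, 14.1]
ft_force: [-7.3, 1.5, 16.2]
finger_gap: -0.0004
grasp_force: 8.3
```

arm_command(moves=[{"jaw": 0.0,"tx": 0.0,"ty": 0.0,"tz": -0.001,"wx": 0.0,"wy": 0.0,"wz": 0.0},{"jaw": 0.0,"tx": 0.0,"ty": 0.0,"tz": -0.002,"wx": 0.0,"wy": 0.0,"wz": 0.0},{"jaw": 0.0,"tx": 0.0,"ty": 0.0,"tz": -0.002,"wx": 0.0,"wy": 0.0,"wz": 0.0}])

```text
t: 4.73
tcp_pos: [0.5052, -0.1424, 0.025]
ee_rot: [179.9, 0.1, 14.1]
ft_force: [-12.8, 2.6, 31.3]
finger_gap: -0.0003
grasp_force: 15.3
```

arm_command(moves=[{"jaw": 0.0,"tx": 0.0,"ty": 0.0,"tz": 0.03,"wx": 0.0,"wy": 0.0,"wz": 0.0},{"jaw": 0.0,"tx": 0.0,"ty": 0.0,"tz": 0.06,"wx": 0.0,"wy": 0.0,"wz": 0.0},{"jaw": 0.0,"tx": 0.0,"ty": 0.0,"tz": 0.06,"wx": 0.0,"wy": 0.0,"wz": 0.0},{"jaw": 0.0,"tx": 0.0,"ty": 0.0,"tz": 0.06,"wx": 0.0,"wy": 0.0,"wz": 0.0}])

```text
t: 5.07
tcp_pos: [0.5071, -0.1426, 0.0831]
ee_rot: [179.8, -0.2, 14.1]
ft_force: [-0.3, 0.1, -0.3]
finger_gap: 0.0001
grasp_force: 0.0
```

Run:
```python
from m import *
s=manip.state();print(s['t'],s['tcp_pos'],s['ee_rot'],s['ft_force'])
snap('wrist','w6');a=cv2.imread('pics/w6.png')[90:290,180:520]
cv2.imwrite('pics/c6.png',cv2.resize(a,None,fx=2.35,fy=2.35,interpolation=cv2.INTER_CUBIC))
```

```text
5.0667 [ 0.50710326 -0.14262409  0.08313338] [179.84388716  -0.22109976  14.08033187] [-0.29280947  0.06236355 -0.29047061]
```

View pics/c6.png

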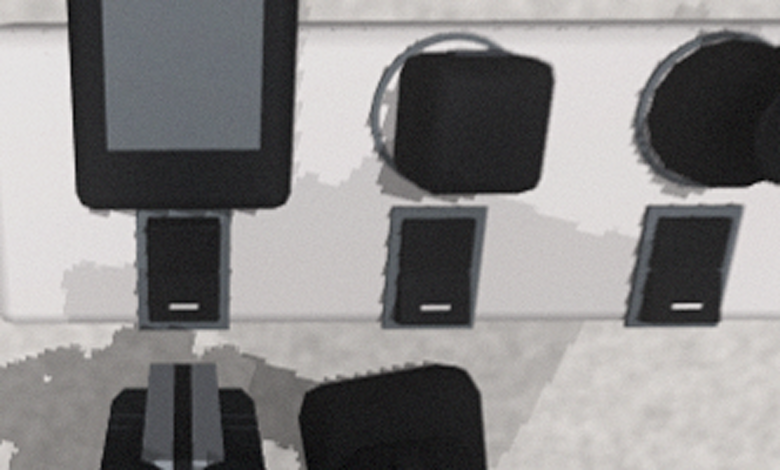

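The left rocker (180,265) looks slightly flatter than mid and right. I'll check that numerically, comparing the white marks before and after.

Run:
```python
from h import *
for f,us in(('w3',(253,365,479)),('w6',(258,365,472))):
  g=cv2.cvtColor(cv2.imread(f'pics/{f}.png'),cv2.COLOR_BGR2GRAY).astype(float)
  for u in us:
    w=g[212:226,u-8:u+9]; k=np.clip(w-90,0,None); v,x=np.mgrid[212:226,u-8:u+9]
    print(f,u,(k*x).sum()/k.sum(),(k*v).sum()/k.sum(),k.max())
```

```text
w3 253 252.3453162806775 220.72416176978913 120.0
w3 365 365.70858688302906 219.91480730223122 122.0
w3 479 479.28059794456556 219.1255060728745 137.0
w6 258 257.7286075949367 220.00354430379747 104.0
w6 365 364.8097982708934 220.43948126801152 100.0
w6 472 471.8762717426977 219.81522809320643 129.0
```

Run:
```python
from h import *
th=np.radians(14);c,s=np.cos(th),np.sin(th)
P=lambda x,y,z:[.5579+x*c-y*s,-.2021+x*s+y*c,z]
for x in(-.033,-.036):
  print([proj('w6',P(x,y,.0412)).round(2) for y in(-.07,0,.07)],[proj('w6',P(x,.07,z)).round(2) for z in(.0405,.0395,.038)])
```

```text
[array([473.92, 218.81]), array([365.73, 218.77]), array([257.38, 218.72])] [array([257.37, 218.31]), array([257.37, 217.73]), array([257.36, 216.88])]
[array([472.96, 223.1 ]), array([365.25, 223.06]), array([257.37, 223.02])] [array([257.37, 222.6 ]), array([257.36, 222.  ]), array([257.36, 221.12])]
```

The marks were collinear before; now the left one is displaced about 1 px towards the far side, as a lowered end should be. Together with the hard stop at 31 N, that says it is on. Next I go over the control box. My 10 views are used up, so I'll locate its features with image code.

arm_command(moves=[{"jaw": 0.0,"tx": 0.0,"ty": 0.02,"tz": 0.03,"wx": 0.0,"wy": 0.0,"wz": -0.03},{"jaw": 0.0,"tx": 0.0,"ty": 0.05,"tz": 0.055,"wx": 0.0,"wy": 0.0,"wz": -0.06},{"jaw": 0.0,"tx": -0.005,"ty": 0.085,"tz": 0.067,"wx": 0.0,"wy": 0.0,"wz": -0.09},{"jaw": 0.0,"tx": -0.01,"ty": 0.12,"tz": 0.067,"wx": 0.0,"wy": 0.0,"wz": -0.12},{"jaw": 0.0,"tx": -0.015,"ty": 0.155,"tz": 0.067,"wx": 0.0,"wy": 0.0,"wz": -0.15},{"jaw": 0.0,"tx": -0.02,"ty": 0.19,"tz": 0.067,"wx": 0.0,"wy": 0.0,"wz": -0.18},{"jaw": 0.0,"tx": -0.022,"ty": 0.225,"tz": 0.067,"wx": 0.0,"wy": 0.0,"wz": -0.21},{"jaw": 0.0,"tx": -0.022,"ty": 0.26,"tz": 0.067,"wx": 0.0,"wy": 0.0,"wz": -0.24}])

```text
t: 5.78
tcp_pos: [0.4817, 0.1191, 0.1469]
ee_rot: [180.0, 0.1, 0.2]
ft_force: [0.5, -0.2, -0.1]
finger_gap: 0.0003
grasp_force: 0.0
```

arm_command(moves=[{"jaw": 0.0,"tx": 0.0,"ty": 0.03,"tz": 0.0,"wx": 0.0,"wy": 0.0,"wz": -0.02},{"jaw": 0.0,"tx": 0.0,"ty": 0.06,"tz": 0.0,"wx": 0.0,"wy": 0.0,"wz": -0.036},{"jaw": 0.0,"tx": 0.0,"ty": 0.083,"tz": 0.0,"wx": 0.0,"wy": 0.0,"wz": -0.036},{"jaw": 0.0,"tx": 0.0,"ty": 0.083,"tz": 0.0,"wx": 0.0,"wy": 0.0,"wz": -0.036},{"jaw": 0.0,"tx": 0.0,"ty": 0.083,"tz": 0.0,"wx": 0.0,"wy": 0.0,"wz": -0.036},{"jaw": 0.0,"tx": 0.0,"ty": 0.083,"tz": 0.0,"wx": 0.0,"wy": 0.0,"wz": -0.036}])

```text
t: 6.28
tcp_pos: [0.4828, 0.1997, 0.1471]
ee_rot: [179.9, 0.1, -1.8]
ft_force: [0.9, -0.2, 0.8]
finger_gap: 0.0004
grasp_force: 0.0
```

```bash
cat > box.py <<'E'
from m import *
import sys
f=sys.argv[1]
s=manip.state();print(s['t'],s['tcp_pos'],s['ee_rot'],s['ft_force'])
snap('wrist',f);g=cv2.imread(f'pics/{f}.png');gr=cv2.cvtColor(g,cv2.COLOR_BGR2GRAY)
th=np.radians(-1.7);c,sn=np.cos(th),np.sin(th);o=np.array([.5437+.0055,.2577-.0053])
for n,x,y,z in(('rock',-.042,-.072,.049),('start',-.044,-.018,.05),('stop',-.044,.027,.05),('home',-.044,.072,.05)):
  print(n,proj(f,[o[0]+x*c-y*sn,o[1]+x*sn+y*c,z]).round(0))
for lo,hi in((0,55),(60,140)):
  m=((gr>=lo)&(gr<hi)).astype(np.uint8); m=cv2.morphologyEx(m,cv2.MORPH_OPEN,np.ones((3,3)))
  n,_,st,ce=cv2.connectedComponentsWithStats(m,connectivity=4)
  for i in range(1,n):
    if 150<st[i,4]<2500: print(lo,st[i].tolist(),ce[i].round(1))
E
python3 box.py w7
```

```text
6.2833 [0.48281191 0.19972257 0.147105  ] [ 1.79939379e+02  1.34938946e-01 -1.75480415e+00] [ 0.88382122 -0.15355533  0.8497452 ]
rock [280. 166.]
start [211. 169.]
stop [154. 169.]
home [ 97. 169.]
0 [482, 0, 30, 60, 1217] [499.3  28.2]
0 [267, 149, 26, 38, 916] [279.4 167. ]
0 [203, 206, 86, 27, 2146] [246.4 219.2]
60 [252, 30, 57, 58, 2482] [279.6  58.7]
60 [79, 56, 70, 10, 670] [112.8  60.7]
60 [82, 77, 50, 9, 445] [106.7  81. ]
60 [253, 80, 46, 26, 466] [274.1  94.5]
60 [85, 97, 81, 9, 722] [125.3 101. ]
60 [262, 144, 35, 49, 605] [279.2 167.5]
60 [202, 155, 30, 31, 525] [212.1 170.1]
60 [85, 156, 26, 26, 514] [ 97.7 169.1]
60 [142, 156, 27, 27, 648] [154.6 169.2]
60 [448, 156, 51, 28, 563] [467.9 168.2]
60 [443, 196, 46, 12, 258] [466.1 200.8]
60 [128, 215, 75, 6, 278] [166.4 217.6]
60 [251, 334, 14, 36, 397] [257.4 353.2]
```

Keys and rocker match the predictions to about 1 px: rocker (279.4,167), start (212,170), stop (154.6,169), home (97.7,169).

Run:
```python
from m import *
r=lambda u,v,z:ray('w7',u,v,z)
f=fit([(-.042,-.072),(-.044,-.018),(-.044,.027),(-.044,.072)],[r(279.4,167.2,.049),r(212,169.5,.05),r(154.6,169.2,.05),r(97.7,169.1,.05)])
print('power',f([-.0545,-.072]),'start',f([-.044,-.018]))
for u,v in((203,220),(289,220),(246,232)): print('driver',r(u,v,.012).round(3))
s=manip.state();print(s['tcp_pos'])
```

```text
yaw -2.0449018839321154 origin [0.549  0.2518] res mm [[0.0, -0.7], [-0.0, 0.2], [-0.1, 0.1], [0.1, 0.4]]
power [0.492  0.1818] start [0.5044 0.2354]
driver [0.446 0.253 0.012]
driver [0.444 0.171 0.012]
driver [0.432 0.213 0.012]
[0.48313768 0.19917607 0.14738869]
```

arm_command(moves=[{"jaw": 0.0,"tx": 0.008,"ty": -0.017,"tz": -0.02,"wx": 0.0,"wy": 0.0,"wz": -0.004},{"jaw": 0.0,"tx": 0.008,"ty": -0.017,"tz": -0.05,"wx": 0.0,"wy": 0.0,"wz": -0.004},{"jaw": 0.0,"tx": 0.008,"ty": -0.017,"tz": -0.08,"wx": 0.0,"wy": 0.0,"wz": -0.004},{"jaw": 0.0,"tx": 0.008,"ty": -0.017,"tz": -0.1,"wx": 0.0,"wy": 0.0,"wz": -0.004},{"jaw": 0.0,"tx": 0.008,"ty": -0.017,"tz": -0.1,"wx": 0.0,"wy": 0.0,"wz": -0.004},{"jaw": 0.0,"tx": 0.008,"ty": -0.017,"tz": -0.1,"wx": 0.0,"wy": 0.0,"wz": -0.004}])

```text
t: 6.83
tcp_pos: [0.4907, 0.1822, 0.0477]
ee_rot: [179.9, 0.2, -2.1]
ft_force: [0.5, 0.3, 0.5]
finger_gap: 0.0001
grasp_force: 0.0
```

arm_command(moves=[{"jaw": 0.0,"tx": 0.0,"ty": 0.0,"tz": -0.004,"wx": 0.0,"wy": 0.0,"wz": 0.0},{"jaw": 0.0,"tx": 0.0,"ty": 0.0,"tz": -0.008,"wx": 0.0,"wy": 0.0,"wz": 0.0},{"jaw": 0.0,"tx": 0.0,"ty": 0.0,"tz": -0.01,"wx": 0.0,"wy": 0.0,"wz": 0.0},{"jaw": 0.0,"tx": 0.0,"ty": 0.0,"tz": -0.01,"wx": 0.0,"wy": 0.0,"wz": 0.0}])

```text
t: 7.17
tcp_pos: [0.4922, 0.1839, 0.0393]
ee_rot: [-180.0, -0.1, -2.0]
ft_force: [-0.3, -0.6, 0.8]
finger_gap: 0.0001
grasp_force: 0.3
```

arm_command(moves=[{"jaw": 0.0,"tx": 0.0,"ty": 0.0,"tz": -0.001,"wx": 0.0,"wy": 0.0,"wz": 0.0},{"jaw": 0.0,"tx": 0.0,"ty": 0.0,"tz": -0.002,"wx": 0.0,"wy": 0.0,"wz": 0.0},{"jaw": 0.0,"tx": 0.0,"ty": 0.0,"tz": -0.003,"wx": 0.0,"wy": 0.0,"wz": 0.0},{"jaw": 0.0,"tx": 0.0,"ty": 0.0,"tz": -0.003,"wx": 0.0,"wy": 0.0,"wz": 0.0}])

```text
t: 7.5
tcp_pos: [0.4917, 0.1839, 0.0358]
ee_rot: [180.0, -0.0, -2.0]
ft_force: [-0.1, -1.6, 4.4]
finger_gap: -0.0004
grasp_force: 1.8
```

arm_command(moves=[{"jaw": 0.0,"tx": 0.0,"ty": 0.0,"tz": -0.001,"wx": 0.0,"wy": 0.0,"wz": 0.0},{"jaw": 0.0,"tx": 0.0,"ty": 0.0,"tz": -0.002,"wx": 0.0,"wy": 0.0,"wz": 0.0},{"jaw": 0.0,"tx": 0.0,"ty": 0.0,"tz": -0.002,"wx": 0.0,"wy": 0.0,"wz": 0.0}])

```text
t: 7.75
tcp_pos: [0.4917, 0.1839, 0.0351]
ee_rot: [179.9, -0.0, -2.0]
ft_force: [-4.5, -2.7, 14.8]
finger_gap: 0.0
grasp_force: 7.6
```

arm_command(moves=[{"jaw": 0.0,"tx": 0.0,"ty": 0.0,"tz": -0.001,"wx": 0.0,"wy": 0.0,"wz": 0.0},{"jaw": 0.0,"tx": 0.0,"ty": 0.0,"tz": -0.001,"wx": 0.0,"wy": 0.0,"wz": 0.0},{"jaw": 0.0,"tx": 0.0,"ty": 0.0,"tz": 0.015,"wx": 0.0,"wy": 0.0,"wz": 0.0},{"jaw": 0.0,"tx": 0.0,"ty": 0.0,"tz": 0.045,"wx": 0.0,"wy": 0.0,"wz": 0.0},{"jaw": 0.0,"tx": 0.0,"ty": 0.0,"tz": 0.065,"wx": 0.0,"wy": 0.0,"wz": 0.0},{"jaw": 0.0,"tx": 0.0,"ty": 0.0,"tz": 0.065,"wx": 0.0,"wy": 0.0,"wz": 0.0},{"jaw": 0.0,"tx": 0.0,"ty": 0.0,"tz": 0.065,"wx": 0.0,"wy": 0.0,"wz": 0.0}])

```text
t: 8.33
tcp_pos: [0.4919, 0.1841, 0.0992]
ee_rot: [-180.0, -0.1, -2.0]
ft_force: [0.1, 0.2, -1.0]
finger_gap: -0.0003
grasp_force: 0.0
```

```bash
python3 box.py w8
```

```text
8.3333 [0.49189865 0.18407991 0.09915887] [-1.79984646e+02 -1.06208746e-01 -1.96198284e+00] [ 0.12580808  0.17332987 -0.98675001]
rock [261. 198.]
start [179. 201.]
stop [111. 202.]
home [ 42. 202.]
0 [500, 16, 12, 53, 353] [507.1  48.2]
0 [246, 176, 31, 44, 1281] [260.7 196.8]
60 [15, 69, 85, 12, 941] [57.8 74.1]
60 [21, 94, 60, 11, 650] [50.5 99. ]
60 [25, 117, 98, 11, 1057] [ 74. 122.]
60 [457, 180, 55, 29, 796] [478.  192.1]
60 [167, 185, 36, 35, 692] [180.  202.3]
60 [29, 187, 33, 30, 716] [ 44.7 202.1]
60 [96, 187, 33, 30, 883] [111.9 201.5]
60 [455, 212, 54, 41, 782] [475.8 235.3]
60 [241, 245, 13, 49, 511] [247.7 267.4]
60 [262, 245, 13, 47, 482] [267.  266.7]
60 [90, 247, 86, 9, 476] [133.8 251.2]
60 [189, 268, 37, 23, 366] [209.7 274.3]
60 [250, 334, 15, 36, 413] [257.2 353.1]
```

The box hasn't shifted, and the rocker moved relative to its prediction as it should when on. Now the start key.

arm_command(moves=[{"jaw": 0.0,"tx": 0.008,"ty": 0.03,"tz": 0.0,"wx": 0.0,"wy": 0.0,"wz": 0.0},{"jaw": 0.0,"tx": 0.0125,"ty": 0.0515,"tz": 0.0,"wx": 0.0,"wy": 0.0,"wz": 0.0},{"jaw": 0.0,"tx": 0.0125,"ty": 0.0515,"tz": -0.02,"wx": 0.0,"wy": 0.0,"wz": 0.0},{"jaw": 0.0,"tx": 0.0125,"ty": 0.0515,"tz": -0.04,"wx": 0.0,"wy": 0.0,"wz": 0.0},{"jaw": 0.0,"tx": 0.0125,"ty": 0.0515,"tz": -0.055,"wx": 0.0,"wy": 0.0,"wz": 0.0},{"jaw": 0.0,"tx": 0.0125,"ty": 0.0515,"tz": -0.058,"wx": 0.0,"wy": 0.0,"wz": 0.0},{"jaw": 0.0,"tx": 0.0125,"ty": 0.0515,"tz": -0.058,"wx": 0.0,"wy": 0.0,"wz": 0.0}])

```text
t: 8.97
tcp_pos: [0.5017, 0.2347, 0.0383]
ee_rot: [179.9, 0.3, -1.9]
ft_force: [-0.6, -0.6, 0.1]
finger_gap: -0.0001
grasp_force: 0.0
```

arm_command(moves=[{"jaw": 0.0,"tx": 0.0,"ty": 0.0,"tz": -0.003,"wx": 0.0,"wy": 0.0,"wz": 0.0},{"jaw": 0.0,"tx": 0.0,"ty": 0.0,"tz": -0.006,"wx": 0.0,"wy": 0.0,"wz": 0.0},{"jaw": 0.0,"tx": 0.0,"ty": 0.0,"tz": -0.007,"wx": 0.0,"wy": 0.0,"wz": 0.0},{"jaw": 0.0,"tx": 0.0,"ty": 0.0,"tz": -0.007,"wx": 0.0,"wy": 0.0,"wz": 0.0}])

```text
t: 9.3
tcp_pos: [0.5042, 0.2356, 0.0343]
ee_rot: [-180.0, -0.0, -2.0]
ft_force: [-2.2, 0.5, 4.3]
finger_gap: 0.0003
grasp_force: 2.1
```

arm_command(moves=[{"jaw": 0.0,"tx": 0.0,"ty": 0.0,"tz": -0.002,"wx": 0.0,"wy": 0.0,"wz": 0.0},{"jaw": 0.0,"tx": 0.0,"ty": 0.0,"tz": -0.0035,"wx": 0.0,"wy": 0.0,"wz": 0.0},{"jaw": 0.0,"tx": 0.0,"ty": 0.0,"tz": -0.0035,"wx": 0.0,"wy": 0.0,"wz": 0.0}])

```text
t: 9.55
tcp_pos: [0.5043, 0.2357, 0.033]
ee_rot: [179.9, -0.1, -2.0]
ft_force: [-6.9, -3.5, 21.1]
finger_gap: -0.0001
grasp_force: 10.1
```

The key hit its hard stop at the predicted depth (21 N, above the spring's 5 N), so it is fully down. Retract, then check.

arm_command(moves=[{"jaw": 0.0,"tx": 0.0,"ty": 0.0,"tz": 0.01,"wx": 0.0,"wy": 0.0,"wz": 0.0},{"jaw": 0.0,"tx": 0.0,"ty": 0.0,"tz": 0.04,"wx": 0.0,"wy": 0.0,"wz": 0.0},{"jaw": 0.0,"tx": -0.01,"ty": -0.02,"tz": 0.08,"wx": 0.0,"wy": 0.0,"wz": 0.0},{"jaw": 0.0,"tx": -0.02,"ty": -0.035,"tz": 0.115,"wx": 0.0,"wy": 0.0,"wz": 0.0},{"jaw": 0.0,"tx": -0.02,"ty": -0.035,"tz": 0.115,"wx": 0.0,"wy": 0.0,"wz": 0.0},{"jaw": 0.0,"tx": -0.02,"ty": -0.035,"tz": 0.115,"wx": 0.0,"wy": 0.0,"wz": 0.0},{"jaw": 0.0,"tx": -0.02,"ty": -0.035,"tz": 0.115,"wx": 0.0,"wy": 0.0,"wz": 0.0}])

```text
t: 10.13
tcp_pos: [0.4841, 0.1999, 0.1451]
ee_rot: [180.0, -0.1, -2.0]
ft_force: [0.0, -0.1, -0.1]
finger_gap: -0.0
grasp_force: 0.0
```

```bash
python3 box.py w9
python3 - <<'E'
from h import *
# side-camera change check at strip & box: left rocker before/after
snap('side','s9');a=cv2.imread('pics/side0.png').astype(int);b=cv2.imread('pics/s9.png').astype(int)
d=np.abs(a-b).max(2)
for n,(u0,u1,v0,v1) in dict(sw_right=(288,302,152,159),sw_mid=(287,301,163,170),sw_left=(286,300,175,182),rest_mouse=(306,340,164,183),tape=(172,208,236,266)).items(): print(n,d[v0:v1,u0:u1].mean().round(1),d[v0:v1,u0:u1].max())
E
```

```text
10.1333 [0.48407832 0.19994585 0.14513158] [ 1.79975281e+02 -6.69459669e-02 -2.00106426e+00] [ 0.0422981  -0.05217299 -0.11834518]
rock [280. 169.]
start [211. 172.]
stop [154. 172.]
home [ 97. 173.]
0 [482, 0, 30, 61, 1219] [499.4  28.6]
0 [267, 151, 26, 38, 911] [279.6 168.7]
0 [203, 209, 86, 27, 2149] [246.6 222. ]
60 [78, 60, 70, 10, 693] [112.8  64.5]
60 [81, 81, 50, 9, 443] [105.9  85. ]
60 [253, 84, 41, 24, 350] [271.2  97. ]
60 [85, 100, 81, 10, 782] [125.4 104.4]
60 [263, 147, 34, 47, 597] [278.9 171.3]
60 [201, 158, 31, 31, 528] [211.8 173. ]
60 [448, 158, 54, 27, 561] [469.3 169.9]
60 [85, 160, 26, 26, 523] [ 97.6 172.9]
60 [141, 160, 28, 26, 651] [154.3 172.5]
60 [449, 198, 40, 14, 259] [466.2 203.1]
60 [131, 218, 72, 6, 271] [167.4 220.7]
60 [250, 334, 15, 36, 403] [257.3 353.2]
sw_right 11.3 18
sw_mid 10.3 18
sw_left 16.1 72
rest_mouse 7.5 18
tape 13.2 18
```

```bash
python3 -c "
from workcell import manip
print(manip.hand_in())"
```

```text
the job is handed in; nothing more can be done
None
```

Job handed in, verdict not shown: I pressed the adapter's left socket rocker, the power rocker and the start key (then released) to their hard stops in that order; the last images show the box and keys in place and the other two socket rockers unchanged.

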